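# Open the upturned humidifier tank

## Task

The humidifier's water tank stands upside down on the desk, waiting for a refill. Unscrew its winged filler cap (anticlockwise seen from above, about two turns), catch it when it comes free, and set it down - not drop it - wings up and wholly on the round cork coaster. The cap must never touch the desk, and the mug, eraser and calculator stay where they are.

Things in the scene. Friction and masses are not known exactly. Their poses are not given: they have to be found in the camera images.
- cap_bar (a point): Centre, half-way up, of the bar across the top of the white filler cap; on the cap's axis, 168 mm above the desk when home. Bar: 116 mm long (this point's x), 12 mm thick (y), 26 mm high (z). Cap: a 52 mm diameter cup, open below, about 150 g; flat top 13 mm below this point, rim 66 mm below. Each wing reaches 32 mm past the cup, where it also extends down to 34 mm below this point.
- neck_top (a point): Centre of the top of the tank's neck, on the screw axis (fixed, hidden in the cap). Right-hand thread: turned anticlockwise the cap rises 7 mm a turn, easily, 1 mm play, and is free after 2 turns, 14 mm up. It then stays loosely on the neck (turned on it still climbs, and falls back 7 mm after another turn) and lifts straight off: 35 mm more clears the neck. Before that it cannot be pulled off.
- tank: Upturned humidifier water tank, a grey rounded box with a white foot, 164 x 124 mm (its x and y), 100 mm high, fixed to the desk. Origin at the centre of its underside, z up. The threaded neck (42 mm diameter over the thread, 34 mm above it, 46 mm high) stands in the middle of its top on the z axis.
- coaster_top (a point): Centre of the upper face of the round cork coaster, 130 mm in diameter, 8 mm thick, fixed on the desk. The cap belongs on it.
- mug_mid (a point): White mug, 80 mm diameter, 95 mm high, loose; the point is half-way up on its axis. Leave alone.
- eraser_mid (a point): White eraser 60 x 28 x 18 mm lying loose; its centre. Leave alone.
- calculator_mid (a point): Black pocket calculator 150 x 78 x 14 mm lying loose; its centre. Leave alone.
There are look-alikes about, which are no part of the job. Leave any green or red look-alike of the part that bears cap_bar alone.

How it is judged:
On the way, in this order (a step that is already met when the one before it is completed fails the run):
1. the cap is unscrewed: risen at least 13 mm from home, upright and still on the neck's axis (z of cap_bar in the frame of tank above 0.1805 m and horizontal distance between cap_bar and tank below 0.012 m and angle between cap_bar's own z axis and vertical below 0.2 rad), for 0.1 s.
2. the cap is held in the fingers, lifted clear of the neck (z of cap_bar in the frame of tank above 0.213 m and contact force between the fingers and cap above 0.5 N and contact force between cap and tank below 0.05 N), for 0.1 s.
3. still held by the fingers, the cap is set down on the coaster (within 12 mm of its face) (horizontal distance between cap_bar and coaster_top below 0.036 m and z of cap_bar in the frame of coaster_top below 0.078 m and contact force between the fingers and cap above 0.5 N), for 0.05 s.
At the end, for the whole second after the job is handed in: The cap stands at rest, wings up (within 0.1 rad of upright), with its rim on the coaster and its axis within 36 mm of the coaster's centre, so that the whole round of the cap is on the cork (the wings may overhang) (horizontal distance between cap_bar and coaster_top below 0.036 m and z of cap_bar in the frame of coaster_top between 0.062 and 0.07 m and angle between cap_bar's own z axis and vertical below 0.1 rad and linear speed of cap below 0.02 m/s); the robot touches nothing.
It fails at once if the cap is dropped on the desk (height (world z) of cap_bar below 0.07 m).
It fails at once if mug, eraser or calculator moved by more than 30 mm (distance of any of mug_mid, eraser_mid, calculator_mid from where it was at the start of the episode above 0.03 m).
It also fails if it takes over 67 s, if anything falls off the work surface, if the arm or the gripper's body presses on something with over 40 N, if the wrist force passes 120 N, or if a joint passes its speed limit or range.

## Robot

A 6-joint arm with a two-finger parallel gripper is mounted at the origin on the work surface. World frame = base frame: x ahead of the robot, y to its left, z up, the work surface at z = 0. Lengths are in m, angles in rad, forces in N, time in s.
With the tool pointing down it reaches from about 0.375 to 0.9 m from the base axis. Payload 3.1 kg.
Tool frame: the origin (TCP) lies midway between the tips of the shut fingers; the grasp point (between the pads) lies 19 mm behind it; z points along the fingers, y is the line along which they close (so a half turn about z gives the same grasp; the last joint's range is limited). The gripper opens to 87 mm and grips with 3 to 60 N. Pads are 19 mm wide; open, the fingers measure 117 mm over their backs; the gripper's body (75 mm by 190 mm) begins 51 mm behind the grasp point.
Start: joints at [0.942, 0.527, 1.433, -0, 1.181, -0.178], TCP at [0.272, 0.563, 0.223] pointing down, gripper open.
Joint ranges: [-3.08, 3.08], [-0.75, 2.2], [0.22, 2.44], [-1.43, 4.57], [0, 2.65], [-2.85, 2.85]. Speed limits (rad/s): [2.79, 2.79, 3.14, 3.14, 3.14, 3.14].

## Interface

Orientations are given as a unit quaternion [x, y, z, w].
In Python, from rig import status, imaging, order gives the robot as it stands.
- The arm moves only by the tool arm_command, never from a script. Its argument "deltas" is one flat list of numbers, 5 for each row, row after row: the opening, from -1 (shut) to 1 (fully open), so that 0 is half open, then the shift along the tool's x, y, z in m, then the turn about the tool's z in rad. In form: [gripper, tx, ty, tz, roll, gripper, tx, ty, tz, roll, ...]. A call has 1 to 12 rows; each row shifts and turns the commanded pose from where the row before left it, along the tool's axes as they then stand; what a row does not reach is not made up. A row lasts 1/8 s, in which the tool goes at most 62.5 mm and 10.7 degrees, less where a joint would pass 70% of its speed; a pose out of reach is approached as far as the arm can. A call with a gripper value outside its range is refused whole. The fingers move at their own pace and stop on an object; "newtons" is the grip in N (left out, the last holds). Time passes only in rows, so rows that do not move let the fingers close. It gives the time, the measured TCP pose, the force, the opening and the grip force at its end, in the units of the state.
- status.get_obs(): the state, without advancing time (a new reading comes with each control period).
- imaging.camera(name): name is "scene" or "side" or "wrist"; returns (picture, depth): 420x560x3 uint8, red, green, blue; 420x560 float32, m along the optical axis (not along the pixel's ray), 0 where there is no reading.
- imaging.camera_params(name): a dict with "intrinsics" (3x3 intrinsics, pixels), "camera_from_world" (4x4, takes a point from world to camera coordinates). Camera axes: x right, y up, looking along -z (the intrinsics and any distortion apply to the point x, -y, -z); pixel columns grow to the right and rows downward; lengths in m; the calibration is good to about 2 mm. A picture is of the moment at which its call begins: read the wrist's pose just before it. camera_params takes no time and is no camera call; for the wrist camera it gives the pose at the moment of the call.
- order.hand_in(): hands the job in; it is judged then, once.
The state is a dict: "time": time; "q": joint angles; "joint_velocities": joint speeds; "joint_torque": joint torques, N m; "position": TCP position; "tool_rot": TCP orientation; "ft_force": force on the tool from outside, world axes, zero at the start; "moment": the same for the moment, N m; "grip_width": finger opening in m; "grip_force": force on a finger pad.
Only numpy, scipy, OpenCV 4.12 (cv2) and the standard library are available. Lean on these libraries where they do the work, as an engineer would, in place of code of your own. Each camera call takes 0.05 s, during which the arm holds its last target. There are 200 camera calls.

## Working session

There is one attempt and no reset: what is moved stays moved. The work goes in short steps, Python scripts to look and compute and a tool call to move; the robot and the scene stay as the last step left them, time stands still between calls to the robot, and variables do not carry over. Pictures are saved under pics/ and viewed, at most 10 in all, crops included, and the job is handed in when it is done.

Besides the shell and the picture viewer there is one more tool, called after "Request:" as name(argument=value, ...) on one line, values as JSON. arm_command: Moves the arm, as the interface text tells. Its arguments: {"type":"object","properties":{"deltas":{"type":"array"},"newtons":{"type":"number"}},"required":["deltas"]}

```bash
mkdir -p pics; ls; cat > h.py <<'E'
import numpy as np,cv2
from rig import status,imaging,order
def shot(n,f=None):
    p=imaging.camera_params(n); im,d=imaging.camera(n)
    if f: cv2.imwrite('pics/'+f,im[:,:,::-1])
    K=np.array(p['intrinsics']);T=np.linalg.inv(np.array(p['camera_from_world']))
    v,u=np.mgrid[:d.shape[0],:d.shape[1]]
    c=np.stack([(u-K[0,2])/K[0,0]*d,-(v-K[1,2])/K[1,1]*d,-d,np.ones_like(d)],-1)
    W=(c@T.T)[...,:3]; W[d==0]=np.nan
    return im,W
E
python3 - <<'E'
from h import *
print(imaging.camera_params('scene'),status.get_obs())
a,W=shot('scene'); b,W2=shot('side')
np.savez('s0.npz',a=a,W=W,b=b,W2=W2)
cv2.imwrite('pics/a.png',a[:,:,::-1]);cv2.imwrite('pics/b.png',b[:,:,::-1])
E
```

```text
pics
{'intrinsics': array([[539.58778639,   0.        , 271.37830275],
       [  0.        , 539.58778639, 208.40382011],
       [  0.        ,   0.        ,   1.        ]]), 'camera_from_world': array([[ 0.10646242,  0.99428948,  0.00736045, -0.09968552],
       [-0.76814993,  0.07754393,  0.63555694,  0.31753258],
       [ 0.63135682, -0.07331686,  0.77201891, -1.49656168],
       [ 0.        ,  0.        ,  0.        ,  1.        ]])} {'time': 0.0, 'q': array([ 9.41484261e-01,  5.28461406e-01,  1.43390411e+00,  1.72999642e-06,
        1.18137714e+00, -1.78479789e-01]), 'joint_velocities': array([-0.0004587 , -0.00085088, -0.00113429,  0.00130786, -0.00110674,
       -0.00062904]), 'joint_torque': array([ 1.43398724e-03, -4.40053225e+01, -1.76589721e+01,  6.33807667e-02,
        5.83010016e-02, -1.71459087e-04]), 'position': array([0.27184757, 0.5619729 , 0.22157398]), 'tool_rot': array([ 2.23512184e-01,  9.74700543e-01, -9.88189018e-04, -4.23215101e-04]), 'ft_force': array([-0.21845801,  0.39369114,  0.75784065]), 'moment': array([-0.05194063, -0.03646129,  0.02421677]), 'grip_force': 0.0, 'grip_width': 0.0867258552756519}
```

View pics/a.png

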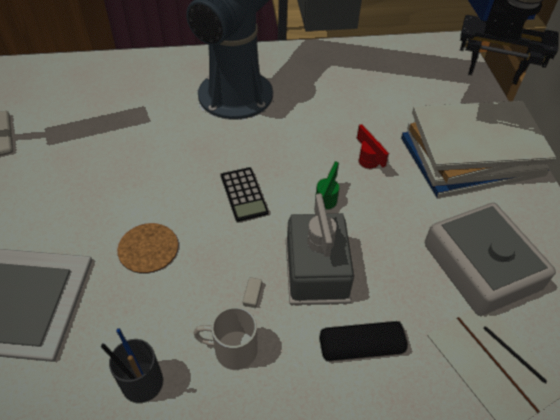

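View pics/b.png

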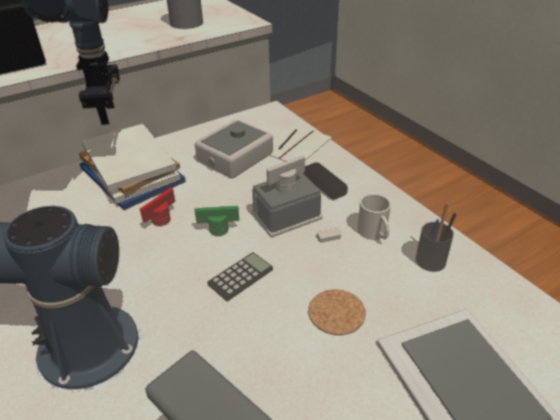

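The scene picture shows the tank at about (320,255), with the white cap's bar running from (320,197) to (330,240). The cork coaster is at (148,247), the calculator at (244,193), the eraser at (253,291) and the mug at (233,338). The green look-alike at (328,190) is close behind the tank.

```bash
python3 - <<'E'
from h import *
s=np.load('s0.npz')
for im,W,roi,cr in((s['a'],s['W'],(190,250,305,345),(215,275,110,185)),(s['b'],s['W2'],(150,200,255,320),(285,335,300,372))):
    r0,r1,c0,c1=roi; P=W[r0:r1,c0:c1].reshape(-1,3); C=im[r0:r1,c0:c1].reshape(-1,3).astype(int)
    for lo,hi in((.150,.2),(.174,.19)):
        m=(P[:,2]>lo)&(P[:,2]<hi)&(C.max(1)-C.min(1)<50); Q=P[m]
        r=cv2.minAreaRect((Q[:,:2]*1000).astype(np.float32)); print('bar',m.sum(),r,np.nanpercentile(Q[:,2],[5,50,95,100]))
        h=cv2.fitLine(Q[:,:2].astype(np.float32),cv2.DIST_HUBER,0,.01,.01).ravel(); print(np.degrees(np.arctan2(h[1],h[0])),h[2:])
    r0,r1,c0,c1=cr; P=W[r0:r1,c0:c1].reshape(-1,3); C=im[r0:r1,c0:c1].reshape(-1,3).astype(int)
    Q=P[(C[:,0]-C[:,2]>40)&np.isfinite(P[:,0])]; print('coaster',cv2.minEnclosingCircle((Q[:,:2]*1000).astype(np.float32)),Q.mean(0),np.median(Q[:,2]))
    P=W.reshape(-1,3); C=im.reshape(-1,3).astype(int)
    for n,m in(('green',(C[:,1]-C[:,0]>40)),('red',(C[:,0]-C[:,1]>90)&(C[:,0]-C[:,2]>90))):
        Q=P[m&(P[:,2]>.01)]; print(n,np.nanpercentile(Q,[2,98],axis=0).round(3).tolist())
    # tank body top
    m=(np.abs(P[:,2]-.1)<.006)&(np.abs(P[:,0]-.62)<.2)&(np.abs(P[:,1]-.2)<.15)
    print('tanktop',m.sum(),cv2.minAreaRect((P[m][:,:2]*1000).astype(np.float32)))
E
```

```text
bar 776 ((595.8783569335938, 131.24827575683594), (50.89100646972656, 111.180419921875), 69.46884155273438) [0.15143101 0.16721318 0.18065024 0.18270759]
0.17630757 [0.6024504  0.12874828]
bar 337 ((595.6293334960938, 131.50509643554688), (116.93407440185547, 12.565241813659668), 0.4989713430404663) [0.17511617 0.17869345 0.18108097 0.18270759]
0.5425613 [0.59903127 0.13098025]
coaster ((503.3350830078125, -220.8677978515625), 65.86654663085938) [ 0.50481115 -0.22123673  0.00694083] 0.006906344843427892
green [[0.366, 0.159, 0.048], [0.452, 0.207, 0.08]]
red [[0.249, 0.288, 0.049], [0.342, 0.326, 0.08]]
tanktop 2580 ((595.5091552734375, 131.29852294921875), (110.35092163085938, 152.34405517578125), 85.63235473632812)
bar 533 ((595.0449829101562, 120.03854370117188), (119.40803527832031, 33.15071487426758), 0.8123312592506409) [0.15208609 0.1664985  0.1811454  0.18422636]
0.4695686 [0.6103116  0.12552093]
bar 171 ((595.135498046875, 129.087158203125), (118.86787414550781, 15.46973705291748), 0.3420145809650421) [0.17485    0.17893924 0.18198586 0.18422636]
0.5235254 [0.57975996 0.12738007]
coaster ((504.16217041015625, -218.5484619140625), 70.12322998046875) [ 0.50170081 -0.22471439  0.00765502] 0.007817942302490666
green [[0.365, 0.155, 0.05], [0.451, 0.204, 0.081]]
red [[0.246, 0.284, 0.05], [0.34, 0.329, 0.081]]
tanktop 1059 ((593.8599853515625, 127.63848876953125), (114.30252075195312, 151.09214782714844), 85.33740234375)
```

Request:
arm_command(deltas=[1, -0.04, -0.0206, 0, 0, 1, -0.04, -0.0206, 0, 0, 1, -0.04, -0.0206, 0, 0, 1, -0.04, -0.0206, 0, 0, 1, -0.04, -0.0206, 0, 0, 1, -0.04, -0.0206, 0, 0, 1, -0.04, -0.0206, 0, 0, 1, -0.04, -0.0206, 0, 0, 1, -0.04, -0.0206, 0, 0, 1, -0.04, -0.0206, 0, 0, 1, -0.04, -0.0206, 0, 0, 1, -0.04, -0.0206, 0, 0], newtons=25)

```text
time: 1.6
position: [0.597, 0.1296, 0.2221]
tool_rot: [0.224, 0.975, -0.0, -0.0]
ft_force: [-0.1, -0.2, -0.2]
grip_width: 0.0868
grip_force: 0.0
```

Request:
arm_command(deltas=[1, 0, 0, 0, 0.179, 1, 0, 0, 0, 0.179, 1, 0, 0, 0, 0.179, 1, 0, 0, 0, 0.179, 1, 0, 0, 0, 0.179, 1, 0, 0, 0, 0.179, 1, 0, 0, 0, 0.179, 1, 0, 0, 0, 0.179, 1, 0, 0, 0, 0.179, 1, 0, 0, 0, 0.179, 1, 0, 0, 0, 0.179, 1, 0, 0, 0, 0.179])

```text
time: 3.1
position: [0.5962, 0.1309, 0.222]
tool_rot: [0.964, 0.265, -0.001, -0.0]
ft_force: [-0.3, -0.1, 0.4]
grip_width: 0.087
grip_force: 0.0
```

Request:
arm_command(deltas=[1, 0, 0, 0, 0.179, 1, 0, 0, 0, 0.179, 1, 0, 0, 0, 0.179, 1, 0, 0, 0, 0])

```text
time: 3.6
position: [0.5963, 0.1309, 0.2221]
tool_rot: [1.0, 0.004, -0.001, 0.0]
ft_force: [-0.5, 0.8, -0.1]
grip_width: 0.0868
grip_force: 0.0
```

```bash
cat >> h.py <<'E'
def tool():
    from scipy.spatial.transform import Rotation as R
    o=status.get_obs(); M=R.from_quat(o['tool_rot']).as_matrix()
    print('t',round(o['time'],2),'p',o['position'].round(4),'q6',o['q'][5].round(3),'yhead',np.arctan2(M[1,1],M[0,1]).round(4),'w',round(o['grip_width'],4),round(o['grip_force'],1),o['ft_force'].round(1))
    return o,M
E
python3 - <<'E'
from h import *
o,M=tool()
im,W=shot('wrist','w1.png'); P=W.reshape(-1,3)
m=(P[:,2]>.172)&(P[:,2]<.19)&(abs(P[:,0]-.5955)<.08)&(abs(P[:,1]-.13)<.03)
r=cv2.minAreaRect((P[m][:,:2]*1000).astype(np.float32));print(m.sum(),r,P[m].mean(0))
d=np.array([.5955,.1305,.175])-o['position'];print('tool delta',(M.T@d).round(4))
E
```

```text
t 3.6 p [0.5963 0.1309 0.2221] q6 1.596 yhead -1.5629 w 0.0868 0.0 [-0.5  0.8 -0.1]
2579 ((595.3154907226562, 131.37181091308594), (115.30218505859375, 12.004264831542969), 0.45213648676872253) [0.60761267 0.13144328 0.17958485]
tool delta [-0.0007  0.0004  0.0471]
```

View pics/w1.png

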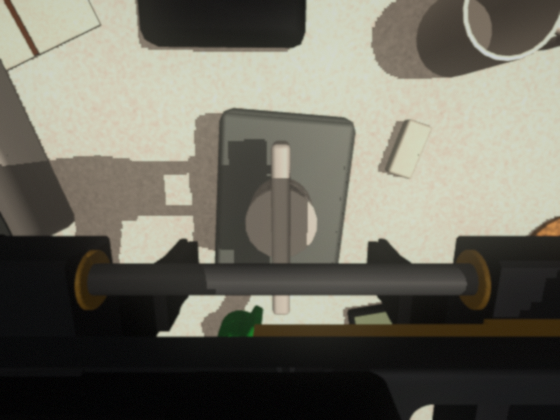

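The wrist view shows the white bar from (281,145) to (281,310), midway between the two fingers. It measures 115 x 12 mm at z 0.180, which matches the given sizes. I'll descend and grip.

Request:
arm_command(deltas=[-0.2, -0.0008, 0, 0.022, 0, -0.2, 0, 0, 0.022, 0, -0.2, 0, 0, 0.02, 0, -0.6, 0, 0, 0, 0, -1, 0, 0, 0, 0, -1, 0, 0, 0, 0, -1, 0, 0, 0, 0, -1, 0, 0, 0, 0], newtons=25)

```text
time: 4.65
position: [0.596, 0.1309, 0.159]
tool_rot: [1.0, 0.003, 0.0, -0.0]
ft_force: [0.4, -0.6, -1.3]
grip_width: 0.0151
grip_force: 0.0
```

```bash
python3 -c "
from h import *
tool()"
```

```text
t 4.65 p [0.596  0.1309 0.159 ] q6 1.598 yhead -1.5648 w 0.0151 0.0 [ 0.4 -0.6 -1.3]
```

Nearly closed. I'll close fully, then turn.

Request:
arm_command(deltas=[-1, 0, 0, 0, 0, -1, 0, 0, 0, 0, -1, 0, 0, -0.0002, -0.1, -1, 0, 0, -0.0002, -0.185, -1, 0, 0, -0.0002, -0.185, -1, 0, 0, -0.0002, -0.185, -1, 0, 0, -0.0002, -0.185])

```text
time: 5.52
position: [0.5959, 0.1321, 0.1598]
tool_rot: [0.911, 0.413, 0.001, -0.001]
ft_force: [-0.0, 3.7, 2.0]
grip_width: 0.012
grip_force: 25.0
```

```bash
python3 -c "
from h import *
tool()"
```

```text
t 5.53 p [0.5959 0.1321 0.1598] q6 0.752 yhead -0.7194 w 0.012 25.0 [-0.   3.7  2. ]
```

Request:
arm_command(deltas=[-1, 0, 0, -0.0002, -0.185, -1, 0, 0, -0.0002, -0.185, -1, 0, 0, -0.0002, -0.185, -1, 0, 0, -0.0002, -0.185, -1, 0, 0, -0.0002, -0.185, -1, 0, 0, -0.0002, -0.185, -1, 0, 0, -0.0002, -0.185, -1, 0, 0, -0.0002, -0.185, -1, 0, 0, -0.0002, -0.185, -1, 0, 0, -0.0002, -0.185, -1, 0, 0, -0.0002, -0.185, -1, 0, 0, -0.0002, -0.185])

```text
time: 7.02
position: [0.5942, 0.1319, 0.1621]
tool_rot: [0.035, 0.999, 0.001, -0.002]
ft_force: [-3.1, 1.4, 3.1]
grip_width: 0.0117
grip_force: 24.9
```

Request:
arm_command(deltas=[-1, 0, 0, -0.0002, -0.08, -1, 0, 0, 0, 0])

```text
time: 7.28
position: [0.5942, 0.1317, 0.1622]
tool_rot: [-0.002, 1.0, 0.001, -0.002]
ft_force: [-3.1, 2.4, 4.0]
grip_width: 0.0118
grip_force: 25.0
```

```bash
python3 - <<'E'
from h import *
tool()
im,W=shot('scene'); P=W.reshape(-1,3)
m=(P[:,2]>.166)&(P[:,2]<.195)&(abs(P[:,0]-.5955)<.065)&(abs(P[:,1]-.13)<.012)&(im.reshape(-1,3).min(1)>90)
Q=P[m];print(m.sum(),Q.mean(0).round(4),np.percentile(Q[:,2],[90,98]),cv2.minAreaRect((Q[:,:2]*1000).astype(np.float32)))
E
```

```text
t 7.28 p [0.5942 0.1317 0.1622] q6 -1.541 yhead 1.5741 w 0.0118 25.0 [-3.1  2.4  4. ]
82 [0.6416 0.1306 0.1817] [0.18382944 0.18472218] ((639.9531860351562, 130.72866821289062), (11.769576072692871, 27.193599700927734), 85.51526641845703)
```

Request:
arm_command(deltas=[-0.2, 0, 0, 0, 0, -0.2, 0, 0, 0, 0, -0.2, 0, 0, -0.017, 0, -0.2, 0, 0, -0.017, 0, -0.2, 0, 0, 0, 0.185, -0.2, 0, 0, 0, 0.185, -0.2, 0, 0, 0, 0.185, -0.2, 0, 0, 0, 0.185, -0.2, 0, 0, 0, 0.185, -0.2, 0, 0, 0, 0.185, -0.2, 0, 0, 0, 0.185, -0.2, 0, 0, 0, 0.185])

```text
time: 8.82
position: [0.5966, 0.1309, 0.1979]
tool_rot: [0.675, 0.738, 0.001, 0.001]
ft_force: [0.5, -0.3, 0.4]
grip_width: 0.0348
grip_force: 0.0
```

Request:
arm_command(deltas=[-0.2, 0, 0, 0, 0.185, -0.2, 0, 0, 0, 0.185, -0.2, 0, 0, 0, 0.185, -0.2, 0, 0, 0, 0.185, -0.2, 0, 0, 0, 0.185, -0.2, 0, 0, 0, 0.185, -0.2, 0, 0, 0, 0.185, -0.2, 0, 0, 0, 0.185, -0.2, 0, 0, 0, 0.182, -0.2, 0, 0, 0, 0])

```text
time: 10.07
position: [0.5965, 0.1309, 0.1976]
tool_rot: [1.0, 0.003, 0.001, 0.0]
ft_force: [-0.9, 0.9, -0.9]
grip_width: 0.0349
grip_force: 0.0
```

```bash
python3 - <<'E'
from h import *
o,M=tool()
im,W=shot('wrist'); P=W.reshape(-1,3)
m=(P[:,2]>.176)&(P[:,2]<.19)&(abs(P[:,0]-.5955)<.08)&(abs(P[:,1]-.13)<.03)
r=cv2.minAreaRect((P[m][:,:2]*1000).astype(np.float32));print(m.sum(),r,P[m].mean(0))
E
```

```text
t 10.07 p [0.5965 0.1309 0.1976] q6 1.598 yhead -1.5649 w 0.0349 0.0 [-0.9  0.9 -0.9]
3101 ((601.0277099609375, 130.21478271484375), (11.84625244140625, 104.41043853759766), 89.88359832763672) [0.61039888 0.13037532 0.18305235]
```

Request:
arm_command(deltas=[-0.2, -0.001, 0, 0.018, 0, -0.2, 0, 0, 0.0175, 0, -1, 0, 0, 0, 0, -1, 0, 0, 0, 0, -1, 0, 0, 0, 0, -1, 0, 0, 0, 0, -1, 0, 0, -0.0002, -0.1, -1, 0, 0, -0.0002, -0.185, -1, 0, 0, -0.0002, -0.185, -1, 0, 0, -0.0002, -0.185, -1, 0, 0, -0.0002, -0.185, -1, 0, 0, -0.0002, -0.185])

```text
time: 11.62
position: [0.5952, 0.1319, 0.1624]
tool_rot: [0.869, 0.495, 0.001, -0.001]
ft_force: [-0.3, 3.7, 1.0]
grip_width: 0.0115
grip_force: 24.9
```

Request:
arm_command(deltas=[-1, 0, 0, -0.0002, -0.185, -1, 0, 0, -0.0002, -0.185, -1, 0, 0, -0.0002, -0.185, -1, 0, 0, -0.0002, -0.185, -1, 0, 0, -0.0002, -0.185, -1, 0, 0, -0.0002, -0.185, -1, 0, 0, -0.0002, -0.185, -1, 0, 0, -0.0002, -0.185, -1, 0, 0, -0.0002, -0.185, -1, 0, 0, -0.0002, -0.185, -1, 0, 0, -0.0002, -0.185, -1, 0, 0, -0.0002, -0.085])

```text
time: 13.12
position: [0.5943, 0.1317, 0.1646]
tool_rot: [-0.005, 1.0, 0.001, -0.0]
ft_force: [-1.7, 1.5, 2.0]
grip_width: 0.0118
grip_force: 24.9
```

Request:
arm_command(deltas=[-1, 0, 0, 0, 0, -0.2, 0, 0, 0, 0, -0.2, 0, 0, 0, 0, -0.2, 0, 0, -0.017, 0, -0.2, 0, 0, -0.017, 0, -0.2, 0, 0, 0, 0.185, -0.2, 0, 0, 0, 0.185, -0.2, 0, 0, 0, 0.185, -0.2, 0, 0, 0, 0.185, -0.2, 0, 0, 0, 0.185, -0.2, 0, 0, 0, 0.185, -0.2, 0, 0, 0, 0.185])

```text
time: 14.62
position: [0.5955, 0.1309, 0.2]
tool_rot: [0.603, 0.798, 0.001, 0.001]
ft_force: [0.4, 0.1, -0.9]
grip_width: 0.0349
grip_force: 0.0
```

Request:
arm_command(deltas=[-0.2, 0, 0, 0, 0.185, -0.2, 0, 0, 0, 0.185, -0.2, 0, 0, 0, 0.185, -0.2, 0, 0, 0, 0.185, -0.2, 0, 0, 0, 0.185, -0.2, 0, 0, 0, 0.185, -0.2, 0, 0, 0, 0.185, -0.2, 0, 0, 0, 0.185, -0.2, 0, 0, 0, 0.185, -0.2, 0, 0, 0, 0.182, -0.2, 0, 0, 0, 0])

```text
time: 16.0
position: [0.5955, 0.1309, 0.1997]
tool_rot: [1.0, 0.004, 0.001, 0.0]
ft_force: [-0.1, 0.2, 0.4]
grip_width: 0.0348
grip_force: 0.0
```

```bash
python3 - <<'E'
from h import *
o,M=tool()
im,W=shot('wrist'); P=W.reshape(-1,3)
m=(P[:,2]>.178)&(P[:,2]<.194)&(abs(P[:,0]-.5955)<.08)&(abs(P[:,1]-.13)<.03)
r=cv2.minAreaRect((P[m][:,:2]*1000).astype(np.float32));print(m.sum(),r,P[m].mean(0))
E
```

```text
t 16.0 p [0.5955 0.1309 0.1997] q6 1.595 yhead -1.562 w 0.0348 0.0 [-0.1  0.2  0.4]
3160 ((600.9962768554688, 130.75808715820312), (104.71720123291016, 11.938641548156738), 0.7413771152496338) [0.61020931 0.13079323 0.18657575]
```

Request:
arm_command(deltas=[-0.2, 0, 0, 0.017, 0, -0.2, 0, 0, 0.017, 0, -1, 0, 0, 0, 0, -1, 0, 0, 0, 0, -1, 0, 0, 0, 0, -1, 0, 0, 0, 0, -1, 0, 0, -0.0002, -0.1, -1, 0, 0, -0.0002, -0.185, -1, 0, 0, -0.0002, -0.185, -1, 0, 0, -0.0002, -0.185, -1, 0, 0, -0.0002, -0.185, -1, 0, 0, -0.0002, -0.185])

```text
time: 17.55
position: [0.5949, 0.1315, 0.1654]
tool_rot: [0.868, 0.496, 0.0, -0.0]
ft_force: [0.3, 1.3, -1.0]
grip_width: 0.0119
grip_force: 24.9
```

Request:
arm_command(deltas=[-1, 0, 0, -0.0002, -0.185, -1, 0, 0, -0.0002, -0.185, -1, 0, 0, -0.0002, -0.185, -1, 0, 0, -0.0002, -0.185, -1, 0, 0, -0.0002, -0.185, -1, 0, 0, -0.0002, -0.185, -1, 0, 0, -0.0002, -0.185, -1, 0, 0, -0.0002, -0.185, -1, 0, 0, -0.0002, -0.185, -1, 0, 0, -0.0002, -0.185, -1, 0, 0, -0.0002, -0.185, -1, 0, 0, -0.0002, -0.085])

```text
time: 19.05
position: [0.5945, 0.1315, 0.1677]
tool_rot: [-0.007, 1.0, 0.001, -0.0]
ft_force: [-0.1, 1.3, -1.3]
grip_width: 0.0118
grip_force: 24.9
```

Request:
arm_command(deltas=[-1, 0, 0, 0, 0, -0.2, 0, 0, 0, 0, -0.2, 0, 0, 0, 0, -0.2, 0, 0, -0.017, 0, -0.2, 0, 0, -0.017, 0, -0.2, 0, 0, 0, 0.185, -0.2, 0, 0, 0, 0.185, -0.2, 0, 0, 0, 0.185, -0.2, 0, 0, 0, 0.185, -0.2, 0, 0, 0, 0.185, -0.2, 0, 0, 0, 0.185, -0.2, 0, 0, 0, 0.185])

```text
time: 20.55
position: [0.5955, 0.1309, 0.2036]
tool_rot: [0.602, 0.799, 0.001, 0.001]
ft_force: [-0.9, 0.1, -0.4]
grip_width: 0.0348
grip_force: 0.0
```

Request:
arm_command(deltas=[-0.2, 0, 0, 0, 0.185, -0.2, 0, 0, 0, 0.185, -0.2, 0, 0, 0, 0.185, -0.2, 0, 0, 0, 0.185, -0.2, 0, 0, 0, 0.185, -0.2, 0, 0, 0, 0.185, -0.2, 0, 0, 0, 0.185, -0.2, 0, 0, 0, 0.185, -0.2, 0, 0, 0, 0.185, -0.2, 0, 0, 0, 0.182, -0.2, 0, 0, 0, 0])

```text
time: 21.92
position: [0.5955, 0.1309, 0.2033]
tool_rot: [1.0, 0.006, 0.001, 0.0]
ft_force: [-0.2, -0.1, -0.3]
grip_width: 0.0349
grip_force: 0.0
```

```bash
python3 - <<'E'
from h import *
o,M=tool()
im,W=shot('wrist'); P=W.reshape(-1,3)
m=(P[:,2]>.182)&(P[:,2]<.197)&(abs(P[:,0]-.5955)<.08)&(abs(P[:,1]-.13)<.03)
r=cv2.minAreaRect((P[m][:,:2]*1000).astype(np.float32));print(m.sum(),r,P[m].mean(0))
E
```

```text
t 21.93 p [0.5955 0.1309 0.2033] q6 1.592 yhead -1.559 w 0.0349 0.0 [-0.2 -0.1 -0.3]
3161 ((600.622314453125, 130.72409057617188), (105.0472640991211, 12.02208423614502), 0.17179495096206665) [0.61068452 0.13071786 0.19003053]
```

Request:
arm_command(deltas=[-0.2, 0, 0, 0.017, 0, -0.2, 0, 0, 0.017, 0, -1, 0, 0, 0, 0, -1, 0, 0, 0, 0, -1, 0, 0, 0, 0, -1, 0, 0, 0, 0, -1, 0, 0, -0.0002, -0.1, -1, 0, 0, -0.0002, -0.185, -1, 0, 0, -0.0002, -0.185, -1, 0, 0, -0.0002, -0.185, -1, 0, 0, -0.0002, -0.185, -1, 0, 0, -0.0002, -0.185])

```text
time: 23.48
position: [0.5949, 0.1314, 0.169]
tool_rot: [0.868, 0.497, 0.0, -0.0]
ft_force: [1.0, 1.2, -0.7]
grip_width: 0.0119
grip_force: 24.9
```

Request:
arm_command(deltas=[-1, 0, 0, -0.0002, -0.185, -1, 0, 0, -0.0002, -0.185, -1, 0, 0, -0.0002, -0.185, -1, 0, 0, -0.0002, -0.185, -1, 0, 0, -0.0002, -0.185, -1, 0, 0, -0.0002, -0.185, -1, 0, 0, -0.0002, -0.185, -1, 0, 0, -0.0002, -0.185, -1, 0, 0, -0.0002, -0.185, -1, 0, 0, -0.0002, -0.185, -1, 0, 0, -0.0002, -0.185, -1, 0, 0, -0.0002, -0.185])

```text
time: 24.98
position: [0.5945, 0.1316, 0.1714]
tool_rot: [-0.06, 0.998, 0.001, -0.0]
ft_force: [-0.5, 1.3, -1.5]
grip_width: 0.0117
grip_force: 24.9
```

Request:
arm_command(deltas=[-1, 0, 0, -0.0002, -0.1, -1, 0, 0, -0.0002, -0.1, -1, 0, 0, 0, 0, -1, 0, 0, -0.001, 0, -1, 0, 0, 0, 0])

```text
time: 25.6
position: [0.5945, 0.1313, 0.1728]
tool_rot: [-0.156, 0.988, 0.0, -0.0]
ft_force: [-0.2, 3.6, -0.0]
grip_width: 0.0116
grip_force: 25.0
```

```bash
python3 - <<'E'
from h import *
o,M=tool()
im,W=shot('scene','s2.png'); P=W.reshape(-1,3)
m=(P[:,2]>.175)&(P[:,2]<.21)&(abs(P[:,0]-.5955)<.065)&(abs(P[:,1]-.13)<.025)&(im.reshape(-1,3).min(1)>90)
print(m.sum(),P[m].mean(0),np.percentile(P[m][:,2],[90,98]))
E
```

```text
t 25.6 p [0.5945 0.1313 0.1728] q6 -1.85 yhead 1.8831 w 0.0116 25.0 [-0.2  3.6 -0. ]
42 [0.64371803 0.14544715 0.19411028] [0.1961346  0.19688295]
```

Request:
arm_command(deltas=[-1, 0, 0, -0.002, 0, -1, 0, 0, -0.003, 0, -1, 0, 0, 0, 0])

```text
time: 26.02
position: [0.5954, 0.1301, 0.1784]
tool_rot: [-0.156, 0.988, -0.001, 0.001]
ft_force: [0.3, 0.1, -1.9]
grip_width: 0.0118
grip_force: 24.9
```

Free: only the cap's weight shows on the force reading. I'll lift clear and check that the cap comes along.

Request:
arm_command(deltas=[-1, 0, 0, -0.01, 0, -1, 0, 0, -0.015, 0, -1, 0, 0, -0.015, 0, -1, 0, 0, -0.015, 0, -1, 0, 0, 0, 0, -1, 0, 0, 0, 0])

```text
time: 26.78
position: [0.5945, 0.1309, 0.2327]
tool_rot: [-0.156, 0.988, 0.0, -0.0]
ft_force: [0.0, -0.2, -0.9]
grip_width: 0.012
grip_force: 24.9
```

```bash
python3 - <<'E'
from h import *
o,M=tool()
shot('side','s3.png'); im,W=shot('scene'); P=W.reshape(-1,3)
m=(P[:,2]>.23)&(P[:,2]<.265)&(abs(P[:,0]-.5955)<.065)&(abs(P[:,1]-.13)<.025)&(im.reshape(-1,3).min(1)>90)
print(m.sum(),P[m].mean(0),np.percentile(P[m][:,2],[90,98]))
# remaining move, level, in tool axes; cap axis offset from tcp: axis (.5955,.1308) vs tcp .5954,.1301
d=np.array([.5035,-.2205,0])-o['position'];d[2]=0;print('delta',(M.T@d).round(4))
E
```

```text
t 26.77 p [0.5945 0.1309 0.2327] q6 -1.851 yhead 1.884 w 0.012 24.9 [ 0.  -0.2 -0.9]
49 [0.64397072 0.14622306 0.2531018 ] [0.25531117 0.25577487]
delta [ 1.948e-01 -3.063e-01  1.000e-04]
```

View pics/s3.png

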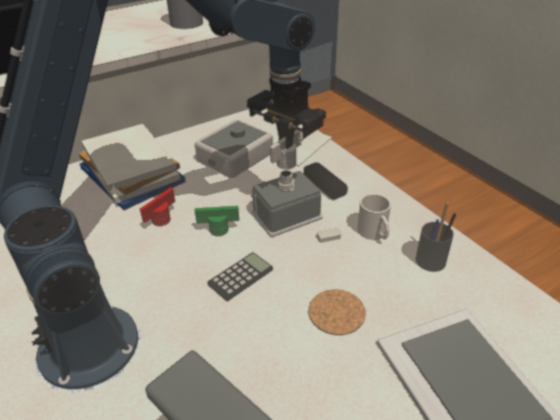

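The side view shows the cap upright in the fingers at (287,150), with the bare neck below it at (287,178). I'll carry it over the coaster.

Request:
arm_command(deltas=[-1, 0.01, -0.0155, 0, 0, -1, 0.0165, -0.026, 0, 0, -1, 0.0175, -0.0275, 0, 0, -1, 0.0175, -0.0275, 0, 0, -1, 0.0175, -0.0275, 0, 0, -1, 0.0175, -0.0275, 0, 0, -1, 0.0175, -0.0275, 0, 0, -1, 0.0175, -0.0275, 0, 0, -1, 0.0175, -0.0275, 0, 0, -1, 0.0175, -0.0275, 0, 0, -1, 0.0165, -0.0265, 0, 0, -1, 0.0118, -0.0183, 0, 0])

```text
time: 28.38
position: [0.5024, -0.2226, 0.2325]
tool_rot: [-0.155, 0.988, -0.0, -0.001]
ft_force: [0.2, 0.2, -1.1]
grip_width: 0.0119
grip_force: 24.9
```

Request:
arm_command(deltas=[-1, 0, 0, 0.03, 0, -1, 0, 0, 0.04, 0, -1, 0, 0, 0.04, 0, -1, 0, 0, 0.03, 0, -1, 0, 0, 0, 0, -1, 0, 0, 0, 0])

```text
time: 29.12
position: [0.5041, -0.2214, 0.0937]
tool_rot: [-0.156, 0.988, -0.001, 0.0]
ft_force: [0.0, 0.0, -1.7]
grip_width: 0.0117
grip_force: 24.9
```

```bash
python3 - <<'E'
from h import *
o,M=tool()
shot('side','s4.png')
im,W=shot('scene','s5.png'); P=W.reshape(-1,3)
z=o['position'][2]
m=(P[:,2]>z)&(P[:,2]<z+.03)&(abs(P[:,0]-.5035)<.065)&(abs(P[:,1]+.2205)<.05)&(im.reshape(-1,3).min(1)>90)
print(m.sum(),P[m].mean(0),np.percentile(P[m][:,2],[90,98]))
E
```

```text
t 29.12 p [ 0.5041 -0.2214  0.0937] q6 -2.5 yhead 1.8837 w 0.0117 24.9 [ 0.   0.  -1.7]
60 [ 0.5166216  -0.21852484  0.11549951] [0.11782164 0.11859332]
```

View pics/s5.png

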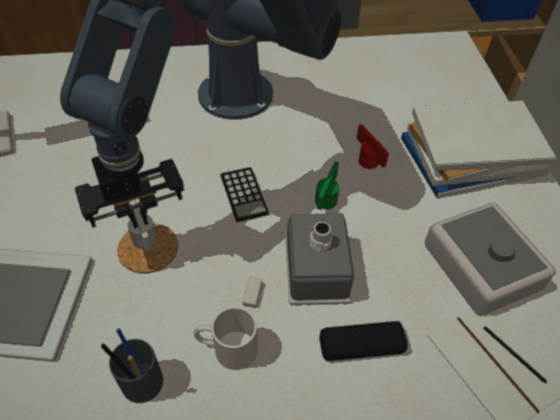

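The scene view shows the cap at (143,235) above the coaster, and nothing else has moved. I'll lower the last 29 mm gently.

Request:
arm_command(deltas=[-1, 0, 0, 0.012, 0, -1, 0, 0, 0.01, 0, -1, 0, 0, 0.003, 0, -1, 0, 0, 0.001, 0, -1, 0, 0, 0.001, 0, -1, 0, 0, 0.001, 0, -1, 0, 0, 0, 0])

```text
time: 30.1
position: [0.5039, -0.2205, 0.0649]
tool_rot: [-0.156, 0.988, -0.0, 0.0]
ft_force: [0.8, -0.1, -1.4]
grip_width: 0.0117
grip_force: 24.9
```

Request:
arm_command(deltas=[-1, 0, 0, 0.001, 0, -1, 0, 0, 0, 0, -1, 0, 0, 0, 0])

```text
time: 30.48
position: [0.5038, -0.2205, 0.0639]
tool_rot: [-0.156, 0.988, -0.0, 0.0]
ft_force: [-0.9, 0.7, -2.0]
grip_width: 0.0122
grip_force: 24.9
```

Request:
arm_command(deltas=[-1, 0, 0, 0.001, 0, -1, 0, 0, 0, 0, -1, 0, 0, 0, 0])

```text
time: 30.85
position: [0.504, -0.2207, 0.0638]
tool_rot: [-0.156, 0.988, -0.0, 0.0]
ft_force: [-0.9, 0.4, 5.0]
grip_width: 0.0119
grip_force: 25.0
```

Contact at 5 N upward. I'll release slowly and back off.

Request:
arm_command(deltas=[-0.6, 0, 0, 0, 0, -0.4, 0, 0, 0, 0, -0.2, 0, 0, 0, 0, -0.2, 0, 0, 0, 0, -0.2, 0, 0, -0.02, 0, -0.2, 0, 0, -0.03, 0, -0.2, 0, 0, -0.04, 0, -0.2, 0, 0, -0.04, 0, -0.2, 0, 0, 0, 0, -0.2, 0, 0, 0, 0])

```text
time: 32.1
position: [0.5033, -0.2201, 0.1923]
tool_rot: [-0.156, 0.988, 0.0, -0.0]
ft_force: [-0.2, -0.1, -1.0]
grip_width: 0.0349
grip_force: 0.0
```

```bash
python3 - <<'E'
from h import *
o,M=tool()
im,W=shot('wrist','w9.png'); P=W.reshape(-1,3)
m=(P[:,2]>.078)&(P[:,2]<.1)&(abs(P[:,0]-.5035)<.08)&(abs(P[:,1]+.2205)<.08)
print(m.sum(),P[m].mean(0),np.percentile(P[m][:,2],[5,95]),cv2.minAreaRect((P[m][:,:2]*1000).astype(np.float32)))
E
```

```text
t 32.1 p [ 0.5033 -0.2201  0.1923] q6 -2.5 yhead 1.884 w 0.0349 0.0 [-0.2 -0.1 -1. ]
1778 [ 0.49652137 -0.22388969  0.08620707] [0.08436006 0.08761032] ((499.4830627441406, -223.13821411132812), (105.4308090209961, 11.491508483886719), 18.17037010192871)
```

View pics/w9.png

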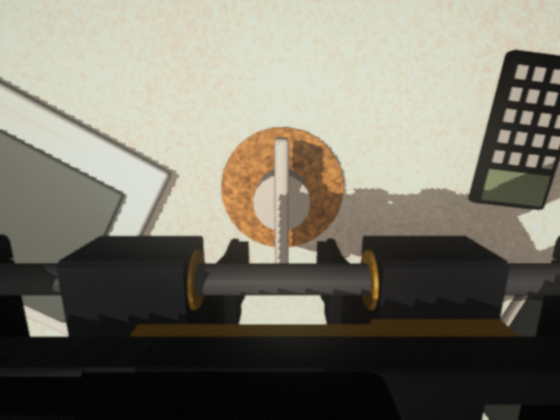

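The wrist view shows the cap standing at (281,200), well inside the coaster, whose centre is about (283,187). The bar's top is at 0.087 m, as it should be, and the gripper is clear.

```bash
python3 -c "
from rig import order
print(order.hand_in())"
```

```text
the job is handed in; nothing more can be done
None
```

I unscrewed the cap, lifted it off while still gripped, set it down wings up on the cork coaster at about 31 s, and handed the job in; no verdict came back.

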